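# Go or no-go test of a brush case's spring catch

### The job

Test the spring catch of the pale wooden brush case: push its brass button straight down until it clicks and stays down, but push with no more than about 10 N. If it clicks, stand the yellow tally upright in the blue tray (catch in order). If it has not clicked at 10 N it is too stiff: do not force it, let it spring back up, and stand the tally upright in the red tray.

Things in the scene. Friction and masses are not known exactly. Their poses are not given: they have to be found in the camera images.
- catch: Brass push button, 30 mm wide, 20 mm proud of the dark plate on a pale case (264 x 114 mm, lid 50 mm high, fixed). Origin: centre of its top face, 72 mm up; z up. Moves only down. In order: peak 5 N at 3 mm, clicks at 6 mm, stays 10-11 mm down; soft stop beyond, 10 N at 12-13 mm. Too stiff: 3 N plus 2.5 N per mm, no click, springs back. Looks alike: push 8-10 N to tell; over 20 N spoils it.
- tally: The yellow turned wooden tally, loose, standing upright on the table: 50 mm tall, foot 34 mm across and 12 mm high, grip barrel 26 mm across from 16 to 44 mm up, round about its own z. Origin: centre of its underside. About 50 g.
- tray_blue: The blue open tray, 'in order': 120 x 120 mm outside, walls 5 mm thick and 16 mm high, floor 5 mm thick, fixed. Origin: centre of its underside, on the table; x and y along its sides.
- tray_red: The red open tray, 'too stiff': the same size and build as the blue one, fixed. Origin: centre of its underside, on the table.
Mind the look-alikes: they are no part of the job. Of the things shaped like the tally, the yellow one is meant.

How it is judged (in metres and radians):
On the way:
1. the button has been pushed until it clicked down, or with at least 7 N ((distance of catch from where it was at the start of the episode above 0.008 m or contact force between the fingers and catch above 7 N)), for 0.05 s.
At the end, for the whole second after the job is handed in: Button clicked and over 8 mm down with the tally in the blue tray, or button back within 2 mm of its start with the tally in the red tray; tally centre within 46 mm of the tray centre along both sides, foot under 12 mm above the table, upright within 0.15 rad, at rest (((distance of catch from where it was at the start of the episode above 0.008 m and x of tally in the frame of tray_blue between -0.046 and 0.046 m and y of tally in the frame of tray_blue between -0.046 and 0.046 m and z of tally in the frame of tray_blue below 0.012 m) or (distance of catch from where it was at the start of the episode below 0.002 m and x of tally in the frame of tray_red between -0.046 and 0.046 m and y of tally in the frame of tray_red between -0.046 and 0.046 m and z of tally in the frame of tray_red below 0.012 m)) and angle between tally's own z axis and vertical below 0.15 rad and linear speed of tally below 0.02 m/s); the robot touches nothing.
It fails at once if the catch is pushed with more than 20 N (contact force between the fingers and catch above 20 N).
It also fails if it takes over 45 s, if anything falls off the work surface, if the arm or the gripper's body presses on something with over 40 N, if the wrist force passes 120 N, or if a joint passes its speed limit or range.

### The arm

A 7-joint arm with a two-finger parallel gripper is mounted at the origin on the work surface. World frame = base frame: x ahead of the robot, y to its left, z up, the work surface at z = 0. Lengths are in mm, angles in degrees, forces in N, time in s.
With the tool pointing down it reaches from about 425 to 1025 mm from the base axis. Payload 9.4 kg.
Tool frame: the origin (TCP) lies at the very end of the fingers, on their centre line; the grasp point (between the pads) lies 19 mm behind it; z points along the fingers, y is the line along which they close (so a half turn about z gives the same grasp; the last joint's range is limited). The gripper opens to 93 mm and grips with 3 to 60 N. Pads are 15 mm wide; open, the fingers measure 128 mm over their backs; the gripper's body (75 mm by 188 mm) begins 65 mm behind the grasp point.
Start: joints at [64.876, 34.337, -0.143, 91.639, 0.103, 54.024, -4.572], TCP at [256.61, -678.067, 218.618] pointing down, gripper open.
Joint ranges: [-147.43, 147.43], [-19.82, 112.94], [-74.19, 73.91], [6.32, 146.72], [-59.91, 239.91], [6.04, 106.73], [-150.56, 150.56]. Speed limits (degrees/s): [127.2, 127.2, 172.46, 172.46, 180, 180, 180].

### API

Orientations are given as a 3x3 rotation matrix whose columns are the frame's x, y, z axes.
In Python, from workcell import env, viewer gives the robot as it stands.
- The arm moves only by the shell command python3 -m jog 'ROWS'. ROWS is JSON, a list of rows, each a list of 3 entries, a list of its own where there are three numbers: the shift along the tool's x, y, z in m, then the turn, a rotation vector about the tool's x, y, z in rad, then the opening, from 0 (shut) to 1 (fully open). A call has 1 to 12 rows; each row shifts and turns the commanded pose from where the row before left it, along the tool's axes as they then stand; what a row does not reach is not made up. A row lasts 1/8 s, in which the tool goes at most 62.5 mm and 10.7 degrees, less where a joint would pass 70% of its speed; a pose out of reach is approached as far as the arm can. A call is refused whole if a number of a shift passes 0.0625 or a number of a turn 0.188, either way. A call with a gripper value outside its range is refused whole. The fingers move at their own pace and stop on an object; the grip force is fixed at half the most. Time passes only in rows, so rows that do not move let the fingers close. It gives the time, the measured TCP pose, the force, the opening and the grip force at its end, in the units of the state.
- env.get_obs(): the state, without advancing time (a new reading comes with each control period).
- viewer.get_image(name): name is "scene" or "top" or "wrist"; returns the picture (384x512x3 uint8, blue, green, red); there is no depth.
- viewer.get_calibration(name): a dict with "camera_matrix" (3x3 intrinsics, pixels), "dist" ([k1, k2, p1, p2, k3] as OpenCV has them; the pictures are not rectified), "R" (3x3) and "t" (3): a world point X has camera coordinates R X + t. Camera axes: x right, y down, z forward; pixel columns grow to the right and rows downward; lengths in mm; the calibration is good to about 2 mm. A picture is of the moment at which its call begins: read the wrist's pose just before it. get_calibration takes no time and is no camera call; for the wrist camera it gives the pose at the moment of the call.
- env.hand_in(): hands the job in; it is judged then, once.
The state is a dict: "t": time; "qpos": joint angles; "dq": joint speeds; "joint_torque": joint torques, N m; "eef_pos": TCP position; "orientation": TCP orientation; "contact_force": force on the tool from outside, world axes, zero at the start; "moment": the same for the moment, N m; "gripper_width": opening from 0.0 (shut) to 1.0 (fully open); "gripper_force": force on a finger pad.
Only numpy, scipy, OpenCV 4.12 (cv2) and the standard library are available. Lean on these libraries where they do the work, as an engineer would, in place of code of your own. Each camera call takes 0.05 s, during which the arm holds its last target. There are 200 camera calls.

## Working session

There is one attempt and no reset: what is moved stays moved. The work goes in short steps, Python scripts to look and compute and a shell command to move; the robot and the scene stay as the last step left them, time stands still between calls to the robot, and variables do not carry over. Pictures are saved under pics/ and viewed, at most 10 in all, crops included, and the job is handed in when it is done.

```bash
mkdir -p pics; python3 - <<'E'
from workcell import env, viewer
import cv2
for n in("scene","top"):
    cv2.imwrite(f"pics/{n}0.png",viewer.get_image(n))
    c=viewer.get_calibration(n);print(n,c)
o=env.get_obs();print(o)
E
```

```text
scene {'camera_matrix': array([[481.95005143,   0.        , 256.72735028],
       [  0.        , 481.95005143, 187.53194985],
       [  0.        ,   0.        ,   1.        ]]), 'dist': array([-0.04183368,  0.        ,  0.        ,  0.        ,  0.        ]), 'R': array([[ 0.02544957,  0.99964034, -0.00845688],
       [ 0.71418624, -0.02410033, -0.6995407 ],
       [-0.69949292,  0.01176323, -0.71454271]]), 't': array([ -33.76707763, -298.30416538, 1369.45323758])}
top {'camera_matrix': array([[369.19055632,   0.        , 252.94523971],
       [  0.        , 369.19055632, 192.04836861],
       [  0.        ,   0.        ,   1.        ]]), 'dist': array([-0.00906673,  0.        ,  0.        ,  0.        ,  0.        ]), 'R': array([[-0.00316857, -0.99995617,  0.00880973],
       [-0.98665776,  0.00169215, -0.16279924],
       [ 0.1627772 , -0.00920803, -0.98661988]]), 't': array([ 24.79660057, 487.61362386, 830.75883238])}
{'t': 0.1, 'qpos': array([64.87698288, 34.37976564, -0.14430671, 91.67527003,  0.10416623,
       54.0264173 , -4.57236621]), 'dq': array([-0.03629508, -0.08128049, -0.01327233, -0.11094821,  0.04527694,
        0.01691671,  0.05971125]), 'joint_torque': array([ 4.95289627e-03, -7.66557169e+01,  1.50216747e+00, -2.52935851e+01,
       -5.23056078e-02,  1.36373495e-02,  2.65661600e-05]), 'eef_pos': array([ 256.4164405 , -677.6690098 ,  217.85553456]), 'orientation': array([[ 9.35252251e-01,  3.53981362e-01, -6.49702242e-04],
       [ 3.53981922e-01, -9.35251412e-01,  1.26288259e-03],
       [-1.60598040e-04, -1.41109663e-03, -9.99998992e-01]]), 'contact_force': array([-0.68406409,  0.23309165,  0.0471781 ]), 'moment': array([0.00729197, 0.0098551 , 0.03798322]), 'gripper_force': 0.0, 'gripper_width': 1.003317509078796}
```

View pics/scene0.png

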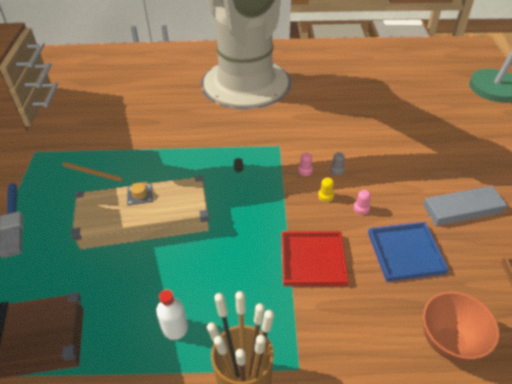

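View pics/top0.png

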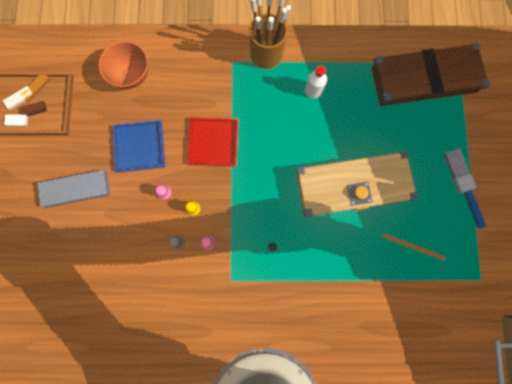

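The pale case with its button is at about (361,192) in the top view and (140,191) in the scene view. The tally-shaped things in the top view are yellow (193,208), pink (164,192), mauve (208,242) and grey (177,242). Only (193,208) is yellow, so that is the one meant; I'll confirm it in an enlarged crop.

```bash
python3 - <<'E'
import cv2,numpy as np
t=cv2.imread("pics/top0.png");s=cv2.imread("pics/scene0.png")
def c(i,x,y,w=50,h=36,k=8): return cv2.resize(i[y:y+h,x:x+w],None,fx=k,fy=k,interpolation=cv2.INTER_CUBIC)
a=np.vstack([np.hstack([c(t,336,174),c(t,168,190)]),np.hstack([c(s,115,174),c(s,302,172)])])
print(a.shape);cv2.imwrite("pics/crop1.png",a)
E
```

```text
(576, 800, 3)
```

View pics/crop1.png

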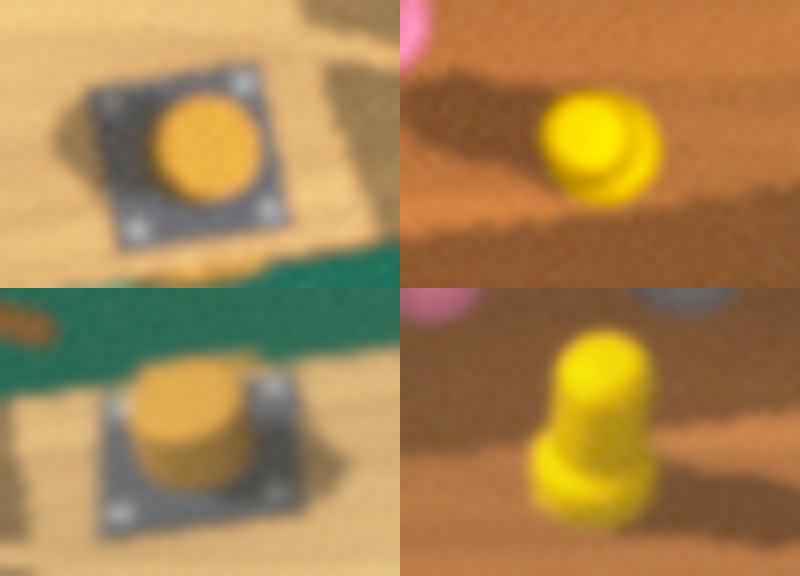

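The crop confirms the upright yellow tally. Its top face is at top (190.8,206.4) and scene (327.2,181.3). The button top is at top (361.6,191.9) and scene (138.1,187.4). Next I triangulate these and the tray rim corners.

```bash
cat > tri.py <<'E'
import numpy as np,cv2
from workcell import env,viewer
def cal(n):
    c=viewer.get_calibration(n);return [np.array(c[k],float) for k in("camera_matrix","dist","R","t")]
def ray(c,p):
    u=cv2.undistortPoints(np.array([[p]],float),c[0],c[1])[0,0]
    d=c[2].T@np.r_[u,1];return -c[2].T@c[3],d/np.linalg.norm(d)
def tri(obs):
    A=np.zeros((3,3));b=np.zeros(3);r=[ray(*o) for o in obs]
    for o,d in r: P=np.eye(3)-np.outer(d,d);A+=P;b+=P@o
    X=np.linalg.solve(A,b);return X,[np.linalg.norm(np.cross(X-o,d)) for o,d in r]
def atz(c,p,z):
    o,d=ray(c,p);return o+d*(z-o[2])/d[2]
E
python3 - <<'E'
from tri import *
np.set_printoptions(precision=1,suppress=True)
T,S=cal("top"),cal("scene")
for n,a,b,z in(("button",(361.6,191.9),(138.1,187.4),72),("tally",(190.8,206.4),(327.2,181.3),50),
  ("blue",(138,146),(408,251),16),("red",(213,142),(315,258),16)):
    print(n,*tri([(T,a),(S,b)]),atz(T,a,z),atz(S,b,z))
E
```

```text
button [ 481.8 -221.    74. ] [np.float64(1.9226749512876469), np.float64(1.922674951287664)] [ 482.3 -223.6   72. ] [ 480.4 -219.6   72. ]
tally [452.9 169.9  48.7] [np.float64(2.1003226266349877), np.float64(2.100322626634919)] [452.6 167.5  50. ] [454.  171.7  50. ]
blue [610.4 312.4   7.4] [np.float64(2.673053745540016), np.float64(2.673053745539965)] [607.4 307.   16. ] [616.3 311.9  16. ]
red [620.5 126.9   7.3] [np.float64(4.020253457599094), np.float64(4.020253457599026)] [617.4 121.9  16. ] [626.6 129.6  16. ]
```

Heights come out at 74 mm for the button and 49 mm for the tally, so both agree with the text. The trays at r ≈ 630–690 mm are within reach. I'll move above the button with the gripper shut.

```bash
python3 -m jog '[[[0.037,-0.035,0],[0,0,0],0],[[0.037,-0.035,0.008],[0,0,0],0],[[0.037,-0.035,0.008],[0,0,0],0],[[0.037,-0.035,0.008],[0,0,0],0],[[0.037,-0.035,0.008],[0,0,0],0],[[0.037,-0.035,0.008],[0,0,0],0],[[0.037,-0.035,0.008],[0,0,0],0],[[0.037,-0.035,0.008],[0,0,0],0],[[0.037,-0.035,0.008],[0,0,0],0],[[0.037,-0.035,0.008],[0,0,0],0],[[0,0,0],[0,0,0],0],[[0,0,0],[0,0,0],0]]'; python3 - <<'E'
from tri import *
import cv2
o=env.get_obs();print(o["eef_pos"],o["contact_force"],o["orientation"].round(3))
W=cal("wrist")
im=viewer.get_image("wrist");cv2.imwrite("pics/w1.png",im)
X=np.array([481.5,-221.5,72]);
print(cv2.projectPoints(X[None],cv2.Rodrigues(W[2])[0],W[3],W[0],W[1])[0].ravel())
np.savez("pics/w1.npz",*W)
E
```

```text
t: 1.6
eef_pos: [478.5, -220.0, 146.5]
orientation: [[0.935, 0.354, -0.001], [0.354, -0.935, -0.0], [-0.001, -0.0, -1.0]]
contact_force: [-0.2, -1.0, -0.5]
gripper_width: 0.005
gripper_force: 0.0
[ 478.4633736  -220.03769376  146.46460026] [-0.24961386 -0.98658316 -0.50099644] [[ 0.935  0.354 -0.001]
 [ 0.354 -0.935 -0.   ]
 [-0.001 -0.    -1.   ]]
[254.9567978  193.78873596]
```

View pics/w1.png

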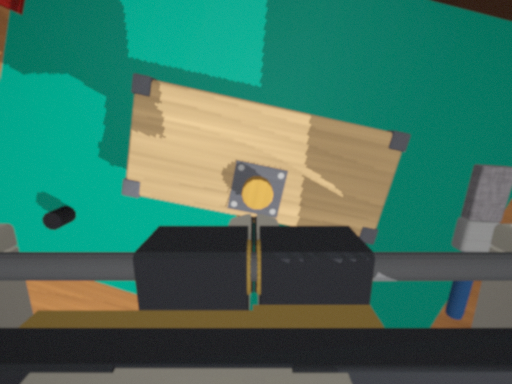

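The button centre is seen at (258,194) against a predicted (255,194), so it lies about 3 mm further along tool y. I'll correct that and descend to just above it.

```bash
python3 -m jog '[[[0.0024,0.0044,0.03],[0,0,0],0],[[0,0,0.025],[0,0,0],0],[[0,0,0.01],[0,0,0],0],[[0,0,0.004],[0,0,0],0],[[0,0,0],[0,0,0],0],[[0,0,0],[0,0,0],0]]'
```

```text
t: 2.4
eef_pos: [482.9, -223.3, 78.3]
orientation: [[0.935, 0.354, 0.001], [0.354, -0.935, -0.0], [0.001, 0.001, -1.0]]
contact_force: [0.6, 0.2, -0.4]
gripper_width: 0.005
gripper_force: 0.0
```

```bash
python3 -m jog '[[[0,0,0.003],[0,0,0],0],[[0,0,0.002],[0,0,0],0],[[0,0,0.001],[0,0,0],0],[[0,0,0],[0,0,0],0]]'; python3 -m jog '[[[0,0,0.001],[0,0,0],0],[[0,0,0],[0,0,0],0]]';python3 -m jog '[[[0,0,0.0005],[0,0,0],0],[[0,0,0],[0,0,0],0]]'
```

```text
t: 2.9
eef_pos: [482.6, -223.0, 71.7]
orientation: [[0.935, 0.354, 0.0], [0.354, -0.935, -0.0], [0.0, 0.0, -1.0]]
contact_force: [-0.4, 0.1, 4.0]
gripper_width: 0.006
gripper_force: 2.0
t: 3.15
eef_pos: [482.6, -223.0, 70.8]
orientation: [[0.935, 0.354, 0.0], [0.354, -0.935, -0.0], [0.0, 0.0, -1.0]]
contact_force: [-0.1, 0.5, 6.5]
gripper_width: 0.005
gripper_force: 3.1
t: 3.4
eef_pos: [482.6, -223.0, 70.4]
orientation: [[0.935, 0.354, 0.0], [0.354, -0.935, -0.0], [0.0, 0.0, -1.0]]
contact_force: [-1.4, -0.0, 6.5]
gripper_width: 0.007
gripper_force: 3.6
```

```bash
python3 -m jog '[[[0,0,0.0004],[0,0,0],0],[[0,0,0],[0,0,0],0]]';python3 -m jog '[[[0,0,0.0003],[0,0,0],0],[[0,0,0],[0,0,0],0]]'; python3 -c "
from workcell import env;print(env.get_obs()['contact_force'],env.get_obs()['eef_pos'])"
```

```text
t: 3.65
eef_pos: [482.7, -223.0, 70.1]
orientation: [[0.935, 0.354, 0.0], [0.354, -0.935, -0.0], [0.0, 0.0, -1.0]]
contact_force: [-1.0, 1.0, 7.8]
gripper_width: 0.004
gripper_force: 4.0
t: 3.9
eef_pos: [482.6, -223.0, 69.8]
orientation: [[0.935, 0.354, 0.0], [0.354, -0.935, -0.0], [0.0, 0.0, -1.0]]
contact_force: [-1.6, 1.5, 8.2]
gripper_width: 0.004
gripper_force: 4.3
[-1.63187294  1.4645067   8.24763909] [ 482.6146318  -223.00549585   69.76854849]
```

```bash
python3 -m jog '[[[0,0,0.0004],[0,0,0],0],[[0,0,0],[0,0,0],0],[[0,0,0],[0,0,0],0]]'; python3 -m jog '[[[0,0,-0.001],[0,0,0],0],[[0,0,0],[0,0,0],0]]'; python3 -m jog '[[[0,0,-0.005],[0,0,0],0],[[0,0,-0.02],[0,0,0],0],[[0,0,-0.02],[0,0,0],0],[[0,0,-0.02],[0,0,0],0],[[0,0,0],[0,0,0],0],[[0,0,0],[0,0,0],0]]'
```

```text
t: 4.28
eef_pos: [482.6, -223.0, 69.4]
orientation: [[0.935, 0.354, 0.0], [0.354, -0.935, -0.0], [0.0, 0.0, -1.0]]
contact_force: [-1.4, 1.3, 9.6]
gripper_width: 0.006
gripper_force: 4.7
t: 4.53
eef_pos: [482.6, -223.0, 70.4]
orientation: [[0.935, 0.354, 0.0], [0.354, -0.935, -0.0], [0.0, 0.0, -1.0]]
contact_force: [-1.8, 0.8, 6.1]
gripper_width: 0.007
gripper_force: 3.6
t: 5.28
eef_pos: [482.3, -222.9, 134.5]
orientation: [[0.935, 0.354, -0.0], [0.354, -0.935, 0.0], [-0.0, -0.0, -1.0]]
contact_force: [0.5, -0.0, 0.1]
gripper_width: 0.005
gripper_force: 0.0
```

The force reached 9.6 N at about 2.6 mm with a slope of 2.5 N/mm and no click, and it fell back along the same line. The catch is too stiff, so the tally goes in the red tray. Now to hover above the tally.

```bash
python3 -m jog '[[[0.014,-0.047,0],[0,0,0],0.7],[[0.014,-0.047,0],[0,0,0],0.7],[[0.014,-0.047,0],[0,0,0],0.7],[[0.014,-0.047,0],[0,0,0],0.7],[[0.014,-0.047,0],[0,0,0],0.7],[[0.014,-0.047,0],[0,0,0],0.7],[[0.014,-0.047,0],[0,0,0],0.7],[[0.013,-0.047,0],[0,0,0],0.7],[[0,0,0],[0,0,0],0.7],[[0,0,0],[0,0,0],0.7]]'; python3 - <<'E'
from tri import *
W=cal("wrist")
im=viewer.get_image("wrist");cv2.imwrite("pics/w2.png",im)
X=np.array([[452.9,169,50],[452.9,169,0]],float);
print(cv2.projectPoints(X,cv2.Rodrigues(W[2])[0],W[3],W[0],W[1])[0].reshape(-1,2))
np.savez("pics/w2.npz",*W)
t=viewer.get_image("top");s=viewer.get_image("scene")
cv2.imwrite("pics/t2.png",t);cv2.imwrite("pics/s2.png",s)
c=lambda i,x,y:cv2.resize(i[y:y+72,x:x+100],None,fx=4,fy=4,interpolation=cv2.INTER_CUBIC)
T0,S0=cv2.imread("pics/top0.png"),cv2.imread("pics/scene0.png")
cv2.imwrite("pics/crop2.png",np.vstack([np.hstack([c(t,312,156),c(T0,165,108)]),np.hstack([c(s,90,156),c(S0,265,220)])]))
E
```

```text
t: 6.52
eef_pos: [452.8, 167.2, 134.3]
orientation: [[0.935, 0.354, -0.001], [0.354, -0.935, -0.001], [-0.002, 0.001, -1.0]]
contact_force: [0.8, 0.1, -0.1]
gripper_width: 0.7
gripper_force: 0.0
[[250.63889315 192.7217843 ]
 [251.04395697 181.9138602 ]]
```

View pics/w2.png

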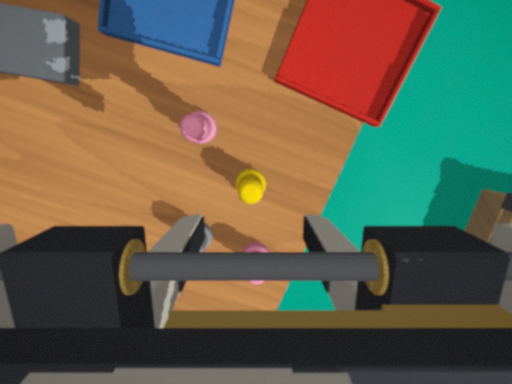

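View pics/crop2.png

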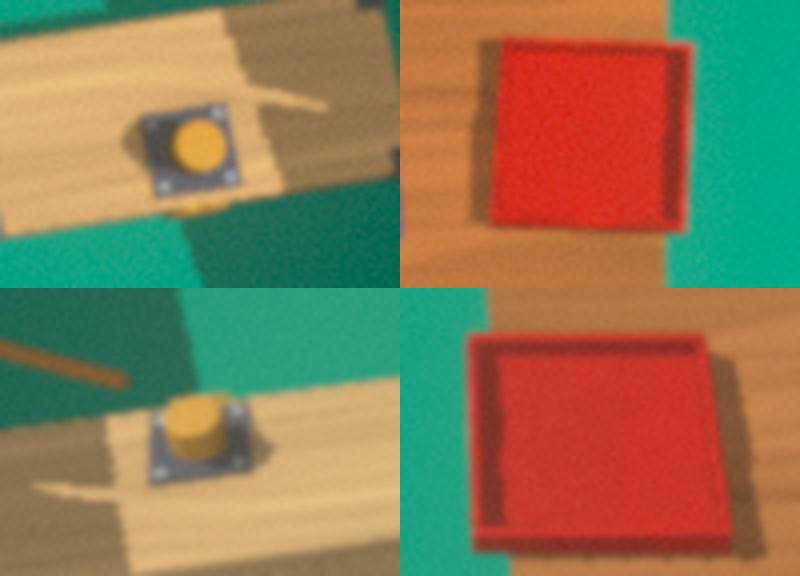

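In the wrist view the yellow tally is at (251,188), close to the prediction. The pink look-alikes (199,127) and (257,260) are clear of the fingers. The button is back up in both fixed views. Next I measure the red tray's rim corners.

```bash
python3 - <<'E'
from tri import *
np.set_printoptions(precision=1,suppress=True)
T,S=cal("top"),cal("scene");W=list(np.load("pics/w2.npz").values())
f=lambda x,y,X,Y:(X+(x+.5)/4-.5,Y+(y+.5)/4-.5)
t=[f(x,y,165,108) for x,y in((102,40),(292,45),(285,232),(90,225))]
s=[f(x,y,265,220) for x,y in((332,252),(74,252),(70,49),(304,47))]
P=[]
for a,b in zip(t,s): P.append(tri([(T,a),(S,b)])[0]);print(P[-1],atz(T,a,16)[:2],atz(S,b,16)[:2])
P=np.array(P);print(P.mean(0),np.linalg.norm(P-np.roll(P,1,0),axis=1))
X,e=tri([(T,(190.8,206.4)),(S,(327.2,181.3)),(W,(251,189.5))]);print(X,e)
E
```

```text
[682.1 182.3  13.1] [680.8 180.1] [683.9 183.4]
[678.5  63.2  13.7] [677.5  61.2] [680.   65.1]
[558.1  68.   13.3] [557.3  65. ] [560.4  70.6]
[562.3 186.5  15. ] [561.9 184.5] [563.  188.1]
[620.3 125.   13.8] [119.9 119.1 120.4 118.6]
[454.1 169.8  48.8] [np.float64(2.368824213247978), np.float64(2.233262995936841), np.float64(1.6646298717674404)]
```

The red tray centre is (620,124), with sides of about 120 mm and the rim at about 14 mm. Descend over the tally to TCP z ≈ 18 mm and grip.

```bash
python3 -m jog '[[[0.0018,-0.0013,0.03],[0,0,0],0.7],[[0,0,0.03],[0,0,0],0.7],[[0,0,0.025],[0,0,0],0.7],[[0,0,0.02],[0,0,0],0.7],[[0,0,0.008],[0,0,0],0.7],[[0,0,0],[0,0,0],0.7],[[0,0,0],[0,0,0],0.7]]'
```

```text
t: 7.55
eef_pos: [454.9, 169.6, 22.7]
orientation: [[0.935, 0.353, 0.001], [0.353, -0.935, 0.0], [0.001, -0.0, -1.0]]
contact_force: [0.5, -1.1, 0.4]
gripper_width: 0.696
gripper_force: 0.0
```

```bash
python3 -m jog '[[[0,0,0.002],[0,0,0],0.5],[[0,0,0],[0,0,0],0.4],[[0,0,0],[0,0,0],0.3],[[0,0,0],[0,0,0],0.2],[[0,0,0],[0,0,0],0],[[0,0,0],[0,0,0],0],[[0,0,0],[0,0,0],0]]'
```

```text
t: 8.43
eef_pos: [454.5, 169.8, 20.1]
orientation: [[0.935, 0.354, 0.0], [0.354, -0.935, 0.0], [0.0, -0.0, -1.0]]
contact_force: [-1.0, -0.2, 1.6]
gripper_width: 0.266
gripper_force: 30.0
```

Gripped at about 25 mm (the barrel is 26 mm). Now lift and carry to the red tray.

```bash
python3 -m jog '[[[0,0,-0.02],[0,0,0],0],[[0,0,-0.03],[0,0,0],0],[[0,0,-0.02],[0,0,0],0],[[0.0277,0.0203,0],[0,0,0],0],[[0.0277,0.0203,0],[0,0,0],0],[[0.0277,0.0203,0],[0,0,0],0],[[0.0277,0.0203,0],[0,0,0],0],[[0.0277,0.0203,0],[0,0,0],0],[[0,0,0],[0,0,0],0],[[0,0,0.025],[0,0,0],0],[[0,0,0.02],[0,0,0],0],[[0,0,0],[0,0,0],0]]'; python3 -m jog '[[[0,0,0],[0,0,0],0]]'
```

```text
t: 9.93
eef_pos: [618.2, 123.9, 43.3]
orientation: [[0.935, 0.355, -0.004], [0.355, -0.935, -0.001], [-0.004, -0.001, -1.0]]
contact_force: [0.9, -0.1, -0.1]
gripper_width: 0.269
gripper_force: 30.0
t: 10.05
eef_pos: [619.9, 124.1, 45.2]
orientation: [[0.935, 0.354, -0.0], [0.354, -0.935, -0.0], [-0.0, -0.0, -1.0]]
contact_force: [-0.4, -0.1, -0.5]
gripper_width: 0.269
gripper_force: 30.0
```

```bash
python3 -m jog '[[[0,0,0.012],[0,0,0],0],[[0,0,0.005],[0,0,0],0],[[0,0,0.002],[0,0,0],0],[[0,0,0.001],[0,0,0],0],[[0,0,0],[0,0,0],0],[[0,0,0],[0,0,0],0]]'
```

```text
t: 10.8
eef_pos: [620.1, 123.9, 25.2]
orientation: [[0.935, 0.354, 0.0], [0.354, -0.935, 0.0], [0.0, 0.0, -1.0]]
contact_force: [-0.6, 0.9, 1.5]
gripper_width: 0.269
gripper_force: 30.0
```

Seated at z ≈ 25 mm with light contact (1.5 N). Release and retreat.

```bash
python3 -m jog '[[[0,0,0],[0,0,0],0.35],[[0,0,0],[0,0,0],0.5],[[0,0,0],[0,0,0],0.6],[[0,0,0],[0,0,0],0.6],[[0,0,-0.02],[0,0,0],0.6],[[0,0,-0.03],[0,0,0],0.6],[[0,0,-0.04],[0,0,0],0.6],[[0,0,-0.05],[0,0,0],0.6],[[-0.04,0,-0.03],[0,0,0],0.6],[[-0.05,0,0],[0,0,0],0.6],[[-0.05,0,0],[0,0,0],0.6],[[0,0,0],[0,0,0],0.6]]'; python3 - <<'E'
from tri import *
t=viewer.get_image("top");s=viewer.get_image("scene");w=viewer.get_image("wrist")
c=lambda i,x,y:cv2.resize(i[y:y+72,x:x+100],None,fx=4,fy=4,interpolation=cv2.INTER_CUBIC)
cv2.imwrite("pics/crop3.png",np.vstack([np.hstack([c(t,312,156),c(t,165,108)]),np.hstack([c(s,90,156),c(s,265,220)])]))
E
```

```text
t: 12.3
eef_pos: [485.7, 72.7, 196.5]
orientation: [[0.936, 0.353, -0.001], [0.353, -0.936, -0.0], [-0.001, 0.0, -1.0]]
contact_force: [1.1, 0.5, 0.2]
gripper_width: 0.601
gripper_force: 0.0
```

View pics/crop3.png

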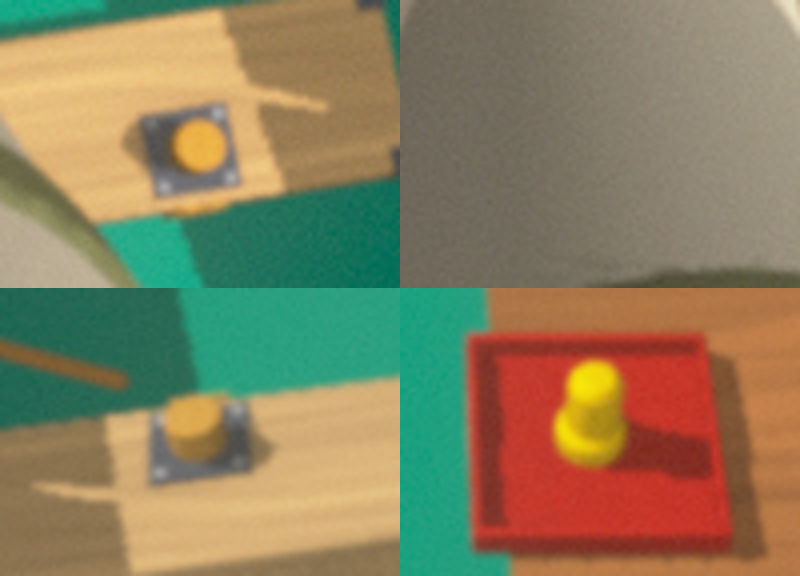

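The tally stands upright in the middle of the red tray (crop (590,415)), and the button is fully up at (200,147) in the top view. Handing in.

```bash
python3 -c "
from workcell import env;print(env.hand_in())"
```

```text
the job is handed in; nothing more can be done
None
```

The catch was too stiff: it had not clicked at 9.6 N and sprang back up, so I stood the yellow tally upright in the red tray and handed the job in, though the hand-in gave no verdict.

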